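# Tug-check two clip-top boxes by the tap and hook one shut

### The job

Damp is getting into the two clip-top boxes by the dripping tap. Tug gently upward on the lid of the tall box, then of the low box, pulling for about half a second to see that the catch holds; if a lid gives, press it down until it snaps and tug it again. Once both hold, swing the bent steel hook on the side of the low box through the ring on its lid as far as it will go, and leave the jar, bowl, saucer and spatula where they are.

Things in the scene. Friction and masses are not known exactly. Their poses are not given: they have to be found in the camera images.
- tall_box: the tall grey box, 110 (x) x 110 (y) x 125 mm high with a white lid 6 mm thick on top (131 mm in all without knob); fixed to the marble, wall 4 mm; origin at the centre of its underside, x points from its catch side (the front, towards the robot at yaw 0) to its hinge side, z up
- low_box: the low grey box, 130 (x) x 140 (y) x 85 mm high with a white lid 6 mm thick on top (91 mm in all without knob); it carries the hook on its -y side; fixed to the marble, wall 4 mm; origin at the centre of its underside, x points from its catch side (the front, towards the robot at yaw 0) to its hinge side, z up
- tall_lid (a joint): hinge angle of the tall box's lid in rad, 0 = fully down, grows as the front rises, up to 1.5. Hinge line along the box's y, 58 mm behind (+x) its centre, 125 mm above the marble. Caught: rests at 0, a tug raises it to about 0.02 at most. Not caught: rests at about 0.065 on the catch, its 16 mm skirt hiding the gap, lifts freely (about 0.16 kg) and falls back when let go
- low_lid (a joint): hinge angle of the low box's lid in rad, 0 = fully down, grows as the front rises, up to 1.5. Hinge line along the box's y, 68 mm behind (+x) its centre, 85 mm above the marble. Caught: rests at 0, a tug raises it to about 0.02 at most. Not caught: rests at about 0.06 on the catch, its 16 mm skirt hiding the gap, lifts freely (about 0.16 kg) and falls back when let go
- tall_knob (a point): T-shaped knob on top of the tall box's lid near the front: a round bar 12 mm thick, 26 mm long along the box's y, on a narrower neck (9 x 12 mm); this point is the bar's middle, 20 mm above the lid's top, 40 mm from the box's centre towards the front; with the lid fully down it is 151 mm above the marble. Gripped by the bar's ends, the lid can turn between the fingers
- low_knob (a point): T-shaped knob on top of the low box's lid near the front: a round bar 12 mm thick, 26 mm long along the box's y, on a narrower neck (9 x 12 mm); this point is the bar's middle, 20 mm above the lid's top, 50 mm from the box's centre towards the front; with the lid fully down it is 111 mm above the marble. Gripped by the bar's ends, the lid can turn between the fingers
- tall_bolt: sprung steel roller of the catch, 8 mm thick, 20 mm wide, behind the tongue in the middle of the tall box's front, 92 mm above the marble; origin at its middle. It carries the load when a caught lid is tugged. The lid snaps in when its knob is pushed straight down with about 10 to 15 N to angle 0; a caught lid tears open at roughly 20 N, so tug slowly with 7 to 12 N
- low_bolt: sprung steel roller of the catch, 8 mm thick, 20 mm wide, behind the tongue in the middle of the low box's front, 52 mm above the marble; origin at its middle. It carries the load when a caught lid is tugged. The lid snaps in when its knob is pushed straight down with about 10 to 15 N to angle 0; a caught lid tears open at roughly 20 N, so tug slowly with 7 to 12 N
- low_hook (a joint): angle of the bent hook in rad about its upright pivot: 0 = swung fully out, grows clockwise seen from above as the tip goes towards and through the ring; tip reaches the ring at about 0.87, stop at 1.4 (fully through). Stiff pivot: stays where it is left, moving it takes about 1 N at the peg
- hook_pivot (a point): the hook's pivot axis, on a bracket beside the low box (box frame x -20, y -121 mm), 78 mm above the marble, at the height of the hook's wire
- hook_peg (a point): upright round grip peg on the hook's tail, 12 mm thick, 35 mm from the pivot; its top is 36 mm above the wire, this point 20 mm above the wire (98 mm above the marble). In the box frame it lies at direction 255 degrees (from +x towards +y) from the pivot at joint 0, turning to 175 degrees at joint 1.4.
- hook_tip (a point): free tip of the hook, an arc of 4.4 mm wire of 35 mm radius centred on the pivot, spanning 115 degrees from tip to peg
- lid_ring (a point): centre of the upright steel ring (opening 14 mm, wire 4.4 mm) on the -y side of the low box's lid; its opening faces along the box's x; 78 mm above the marble when the lid is down; its top is 11 mm above its centre
- tap: steel pillar tap, fixed, 250 mm tall; origin at its foot, spout reaching 112 mm towards -x at 170 to 250 mm above the marble
- saucer: white ceramic saucer, 110 mm across, 20 mm high, under the spout; origin at the centre of its underside; a bystander
- bowl: orange plastic bowl, 120 mm across, 50 mm high; origin under its centre; a bystander
- jar: plastic screw-top jar, 68 mm across, 105 mm high; origin under its centre; a bystander
- spatula: wooden spatula lying flat along its x; a bystander
Things that resemble listed ones, but are neither listed nor needed, are in the scene too. What is shaped like the tall_box but turquoise is not meant.

How it is judged:
By the outcome, as a careful person would: the job done as asked, in the order asked, and still so for the second after the job is handed in, with the robot touching nothing.
It also fails if it takes over 72 s, if anything falls off the work surface, if the arm or the gripper's body presses on something with over 40 N, if the wrist force passes 120 N, or if a joint passes its speed limit or range.

### The arm

A 6-joint arm with a two-finger parallel gripper is mounted at the origin on the work surface. World frame = base frame: x ahead of the robot, y to its left, z up, the work surface at z = 0. Lengths are in mm, angles in rad, forces in N, time in s.
With the tool pointing down it reaches from about 300 to 825 mm from the base axis. Payload 5.4 kg.
Tool frame: the origin (TCP) lies on the centre line of the jaws, within the pads' length; the fingertips stand 25 mm ahead of it and the grasp point (between the pads) lies 6 mm ahead of it; z points along the fingers, y is the line along which they close (so a half turn about z gives the same grasp; the last joint's range is limited). The gripper opens to 92 mm and grips with 3 to 60 N. Pads are 20 mm wide; open, the fingers measure 128 mm over their backs; the gripper's body (75 mm by 189 mm) begins 69 mm behind the grasp point.
Start: joints at [-1.427, 0.158, 1.597, -0, 1.386, -0.21], TCP at [199.193, -539.378, 239.601] pointing down, gripper open.
Joint ranges: [-2.91, 2.91], [-0.94, 2.29], [0.18, 2.7], [-1.29, 4.43], [0.17, 2.64], [-3, 3]. Speed limits (rad/s): [2.57, 2.57, 3.14, 3.14, 3.14, 3.14].

### API

Orientations are given as a unit quaternion [x, y, z, w].
In Python, from bench import state, viewer, sign_off gives the robot as it stands.
- The arm moves only by the tool send_rows, never from a script. Its argument "commands" is a list of rows, each a list of 2 entries, a list of its own where there are three numbers: the shift along the world's x, y, z in m, then the turn about the world's z in rad. A call has 1 to 8 rows; each row shifts and turns the commanded pose from where the row before left it; what a row does not reach is not made up. A row lasts 1/10 s, in which the tool goes at most 50 mm and 8.59 degrees, less where a joint would pass 70% of its speed; a pose out of reach is approached as far as the arm can. A call with a gripper value outside its range is refused whole. "fingers" is the closure, from -1 (fully open) to 1 (shut), set as the call begins (left out, the last holds). The fingers move at their own pace and stop on an object; the grip force is fixed at half the most. Time passes only in rows, so rows that do not move let the fingers close. It gives the time, the measured TCP pose, the force, the opening and the grip force at its end, in the units of the state.
- state(): the state, without advancing time (a new reading comes with each control period).
- viewer.read_camera(name): name is "side" or "top" or "wrist"; returns a dict with "pixels" (480x640x3 uint8, red, green, blue), "K" (3x3 intrinsics, pixels), "R" (3x3) and "t" (3): a world point X has camera coordinates R X + t; the wrist camera has in their place "hand_eye" (4x4, takes a point from camera to tool coordinates, whose origin is the TCP and whose axes are the flange's). Camera axes: x right, y down, z forward; pixel columns grow to the right and rows downward; lengths in mm; the calibration is good to about 2 mm. The wrist camera is an equidistant fisheye: a pixel r from the principal point sees the ray r / f radians off the axis. A picture is of the moment at which its call begins: read the wrist's pose just before it. There is no depth.
- sign_off(): hands the job in; it is judged then, once.
The state is a dict: "t": time; "joint_pos": joint angles; "qd": joint speeds; "effort": joint torques, N m; "ee_pos": TCP position; "orientation": TCP orientation; "contact_force": force on the tool from outside, world axes, zero at the start; "moment": the same for the moment, N m; "width": finger opening in mm; "finger_force": force on a finger pad.
Only numpy, scipy, OpenCV 4.12 (cv2) and the standard library are available. Lean on these libraries where they do the work, as an engineer would, in place of code of your own. Each camera call takes 0.05 s, during which the arm holds its last target. There are 200 camera calls.

## Working session

There is one attempt and no reset: what is moved stays moved. The work goes in short steps, Python scripts to look and compute and a tool call to move; the robot and the scene stay as the last step left them, time stands still between calls to the robot, and variables do not carry over. Pictures are saved under pics/ and viewed, at most 10 in all, crops included, and the job is handed in when it is done.

Besides the shell and the picture viewer there is one more tool, called as name(argument=value, ...) on one line, values as JSON. send_rows: Moves the arm, as the interface text tells. Its arguments: {"type":"object","properties":{"commands":{"type":"array"},"fingers":{"type":"number"}},"required":["commands"]}

```bash
mkdir -p pics
cat > h.py <<'E'
import numpy as np, cv2
from bench import state, viewer, sign_off
def cam(n):
    d=viewer.read_camera(n); return d
def save(d,name,crop=None,s=1):
    im=d["pixels"][:,:,::-1]
    if crop: im=im[crop[1]:crop[3],crop[0]:crop[2]]
    if s!=1: im=cv2.resize(im,None,fx=s,fy=s,interpolation=cv2.INTER_CUBIC)
    cv2.imwrite("pics/"+name,im)
def ray(d,uv):
    K,R,t=[np.array(d[k],float) for k in("K","R","t")]
    v=R.T@np.linalg.inv(K)@np.array([uv[0],uv[1],1.]); return -R.T@t, v/np.linalg.norm(v)
def onz(d,uv,z):
    c,v=ray(d,uv); return c+v*(z-c[2])/v[2]
def proj(d,X):
    K,R,t=[np.array(d[k],float) for k in("K","R","t")]
    p=K@(R@np.array(X,float)+t); return p[:2]/p[2]
E
python3 - <<'E'
from h import *
import pickle
D={n:cam(n) for n in("top","side")}
pickle.dump(D,open("D.pkl","wb"))
im=[D[n]["pixels"][:,:,::-1] for n in D]
for n in D: save(D[n],n+"0.png"); print(n,ray(D[n],(320,240)),D[n]["K"])
print(state())
E
```

```text
top (array([ 394.34420979,  123.94937976, 1228.25817736]), array([ 0.12816577, -0.03243145, -0.99122235])) [[511.07306144   0.         311.68241158]
 [  0.         511.07306144 244.28769133]
 [  0.           0.           1.        ]]
side (array([ 494.62365458, 1086.10668291, 1365.05618839]), array([ 0.02270625, -0.61582164, -0.78755834])) [[583.46186844   0.         322.56720752]
 [  0.         583.46186844 233.8153187 ]
 [  0.           0.           1.        ]]
{'t': 0.1, 'joint_pos': array([-1.42711738e+00,  1.58968229e-01,  1.59808006e+00,  2.93544527e-05,
        1.38623783e+00, -2.10068449e-01]), 'qd': array([ 1.87887618e-04, -8.97717324e-04, -3.17421481e-03,  5.56702835e-04,
       -3.06702978e-05, -6.68971794e-04]), 'effort': array([ 6.17618189e-04, -3.86500561e+01, -3.22961068e+01,  7.04266643e-02,
        3.39162746e-02, -3.94927679e-05]), 'ee_pos': array([ 199.11783078, -538.86560893,  238.74050646]), 'orientation': array([ 9.84398708e-01,  1.75950183e-01,  4.25196418e-05, -8.45787042e-04]), 'contact_force': array([-0.13693913,  1.0005247 ,  0.08698392]), 'moment': array([ 0.04255867, -0.03869974, -0.03793028]), 'finger_force': 0.0, 'width': 91.94781152960817}
```

View pics/top0.png

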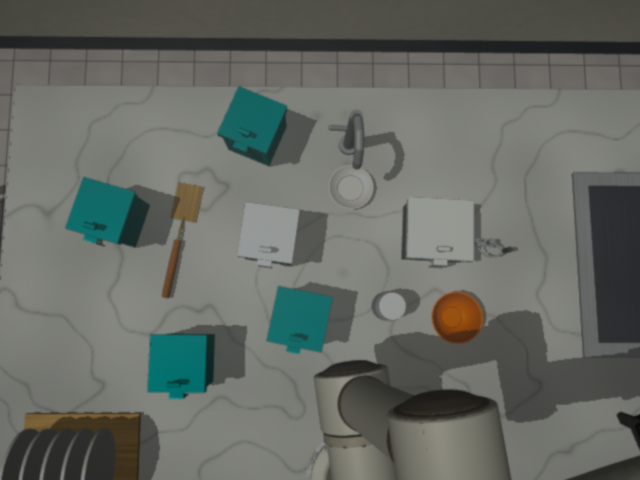

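View pics/side0.png

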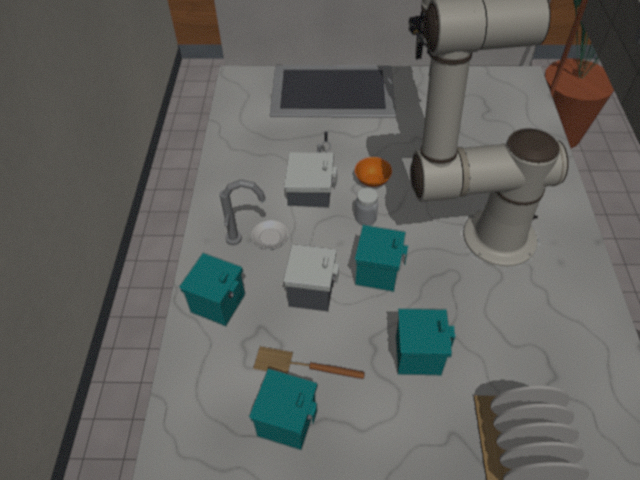

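Candidates for a clip-top box in the top view: white-lidded (268,233) and (440,230, with the hook at (495,247)), and turquoise (252,125), (105,210), (300,318), (180,362). By the description, the tall box is the white-lidded one at (268,233). The low box is the one at (440,230). The bowl is at (458,317), the jar at (391,305), the saucer at (351,187), and the spatula at (175,240).

Run:
```python
from h import *
import pickle
D=pickle.load(open("D.pkl","rb"))
t=D["top"]; im=t["pixels"]
a=cv2.resize(im[190:280,225:325],None,fx=4,fy=4,interpolation=cv2.INTER_CUBIC)
b=cv2.resize(im[180:280,390:520],None,fx=3,fy=3.6,interpolation=cv2.INTER_CUBIC)
b=b[:360]
out=np.hstack([a,b]); out=np.clip(out*1.4,0,255).astype(np.uint8)
cv2.imwrite("pics/c1.png",out[:,:,::-1])
s=D["side"]
for n,d,seeds in(("top",t,((268,225),(430,215))),("side",s,((305,262),(305,165)))):
    hsv=cv2.cvtColor(d["pixels"],cv2.COLOR_RGB2HSV)
    for sd,z in zip(seeds,(131,91)):
        x,y=sd; w=45; v=hsv[...,2].astype(int)
        ref=v[y,x]
        m=((abs(v-ref)<28)&(hsv[...,1]<60)).astype(np.uint8)
        k=np.zeros_like(m);k[y-w:y+w,x-w:x+w]=1
        m=cv2.morphologyEx(m*k,cv2.MORPH_OPEN,np.ones((5,5)))
        n_,lab=cv2.connectedComponents(m); mm=(lab==lab[y,x]).astype(np.uint8)
        c=max(cv2.findContours(mm,0,2)[0],key=cv2.contourArea)
        P=np.array([onz(d,q[0],z)[:2] for q in c],np.float32)
        print(n,sd,ref,v[y-30:y+31:10,x],cv2.minAreaRect(P),cv2.boundingRect(c))
```

```text
top (268, 225) 153 [128 137 152 153 152 150 153] ((570.8616943359375, 202.138427734375), (195.3919219970703, 194.2925567626953), 0.2813029885292053) (223, 180, 90, 90)
top (430, 215) 153 [135 137 152 153 153 153 152] ((601.6485595703125, -162.83953857421875), (204.6389617919922, 208.76133728027344), 89.05877685546875) (385, 170, 90, 90)
side (305, 262) 152 [133 128 149 152 151 151  62] ((548.7098388671875, 153.0220947265625), (225.99856567382812, 194.55299377441406), 83.77130126953125) (274, 217, 76, 70)
side (305, 165) 148 [120 120 150 148 150 149  64] ((585.0201416015625, -184.5274200439453), (280.25982666015625, 321.8275451660156), 0.4539942443370819) (260, 134, 90, 76)
```

View pics/c1.png

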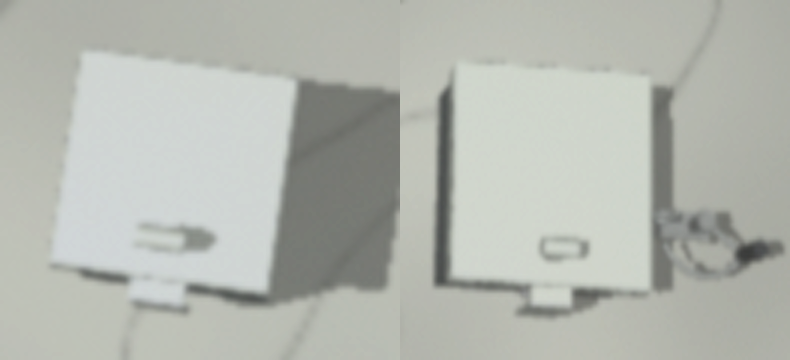

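The crop confirms the two white-lidded grey boxes. The tall box has lid corners at about (245,203), (299,209), (292,264) and (238,256). The low box's lid spans x 407–473, and its hook and peg are at about (495–515,247). Next I tighten the lid masks.

Run:
```python
from h import *
import pickle
D=pickle.load(open("D.pkl","rb"))
for n,seeds in(("top",((268,225),(430,215))),("side",((305,262),(305,165)))):
    d=D[n]; v=d["pixels"].astype(int).max(2)
    for sd,z,mar in zip(seeds,(134,91),(0,0)):
        x,y=sd;ref=v[y,x]
        m=(v>ref-(8 if n=="top" else 12)).astype(np.uint8)
        k=np.zeros_like(m);k[y-40:y+50,x-40:x+50]=1
        m=cv2.morphologyEx(cv2.morphologyEx(m*k,cv2.MORPH_CLOSE,np.ones((3,3))),cv2.MORPH_OPEN,np.ones((17,17)))
        lab=cv2.connectedComponents(m)[1]; mm=(lab==lab[y,x]).astype(np.uint8)
        c=max(cv2.findContours(mm,0,1)[0],key=cv2.contourArea)
        P=np.array([onz(d,q[0],z)[:2] for q in c],np.float32)
        r=cv2.minAreaRect(P)
        print(n,sd,cv2.boundingRect(c),np.round(r[0],1),np.round(r[1],1),round(r[2],2), [np.round(proj(d,[*p,z])).tolist() for p in cv2.boxPoints(r)])
c,v=ray(D["top"],(320,240))
```

```text
top (268, 225) (241, 205, 55, 51) [557.6 200.5] [109.2 116.5] 0.23 [[241.0, 255.0], [295.0, 255.0], [295.0, 205.0], [241.0, 205.0]]
top (430, 215) (409, 198, 64, 61) [ 570.  -185.3] [143.9 134.8] 87.88 [[472.0, 259.0], [472.0, 200.0], [409.0, 197.0], [408.0, 256.0]]
side (305, 262) (288, 247, 34, 37) [568.9 204.8] [ 85.9 115.3] 1.06 [[321.0, 283.0], [321.0, 247.0], [289.0, 247.0], [287.0, 283.0]]
side (305, 165) (287, 153, 36, 35) [ 584.5 -183.9] [107.8 147.4] 0.99 [[322.0, 187.0], [322.0, 153.0], [288.0, 153.0], [286.0, 187.0]]
```

Run:
```python
from h import *
import pickle
D=pickle.load(open("D.pkl","rb"))
d=D["top"]; v=d["pixels"].astype(int).max(2)
for sd,z in zip(((268,225),(430,215)),(133,92)):
    x,y=sd;ref=v[y,x]
    S=6
    g=cv2.resize(d["pixels"].max(2)[y-40:y+60,x-50:x+60],None,fx=S,fy=S,interpolation=cv2.INTER_LINEAR)
    for th in(6,12,16):
        m=(g>ref-th).astype(np.uint8)
        m=cv2.morphologyEx(m,cv2.MORPH_OPEN,cv2.getStructuringElement(2,(9,9)))
        lab=cv2.connectedComponents(m)[1]; mm=(lab==lab[40*S,50*S]).astype(np.uint8)
        c=max(cv2.findContours(mm,0,1)[0],key=cv2.contourArea)
        mm=cv2.drawContours(mm*0,[c],-1,1,-1)
        mm=cv2.morphologyEx(mm,cv2.MORPH_OPEN,cv2.getStructuringElement(2,(121,121)))
        if not mm.any(): continue
        c=max(cv2.findContours(mm,0,1)[0],key=cv2.contourArea)
        P=np.array([onz(d,((q[0][0]+.5)/S-.5+x-50,(q[0][1]+.5)/S-.5+y-40),z)[:2] for q in c],np.float32)
        r=cv2.minAreaRect(P); print(sd,th,np.round(r[0],1),np.round(r[1],1),round(r[2],2))
    # dark pixels inside lid: knob
# knob centres from crop picture: tall bar (165,237)/4 ; low bar (563,247)
print(onz(d,(225+160/4,190+238/4),155),onz(d,(390+163/3,180+247/3.6),113))
# peg dark top
print(onz(d,(390+365/3,180+250/3.6),114),onz(d,(390+350/3,180+252/3.6),98))
```

```text
(268, 225) 6 [552.9 201. ] [114.2 114.8] 82.04
(268, 225) 12 [552.2 201.2] [116.8 118.6] 82.04
(268, 225) 16 [530.8 209. ] [129.5 177.5] 70.62
(430, 215) 6 [ 569.5 -184.9] [143.8 134.6] 87.26
(430, 215) 12 [ 569.3 -184.9] [146.  138.5] 87.23
(430, 215) 16 [ 568.1 -184.8] [147.1 144.2] 87.17
[512.56914939 204.94013377 155.        ] [ 520.20058422 -186.84953435  113.        ]
[ 518.63090549 -335.84191255  114.        ] [ 519.13455624 -331.11696335   98.        ]
```

send_rows(commands=[[[0.018,0.043,0.002],-0.03],[[0.018,0.043,0.002],-0.03],[[0.018,0.043,0.002],-0.03],[[0.018,0.043,0.002],-0.03],[[0.018,0.043,0.002],-0.03],[[0.018,0.043,0.002],-0.03],[[0.018,0.043,0.002],-0.03],[[0.018,0.043,0.002],-0.03]])

```text
t: 0.9
ee_pos: [343.3, -193.5, 255.4]
orientation: [0.998, 0.056, 0.0, -0.0]
contact_force: [0.5, -0.4, -0.1]
width: 91.4
finger_force: 0.0
```

send_rows(commands=[[[0.018,0.043,0],-0.03],[[0.018,0.043,0],-0.03],[[0.018,0.043,0],-0.03],[[0.018,0.043,0],-0.03],[[0.018,0.043,0],-0.03],[[0.018,0.043,0],-0.03],[[0.018,0.043,0],-0.03],[[0.018,0.043,0],-0.03]])

```text
t: 1.7
ee_pos: [487.3, 150.7, 255.2]
orientation: [0.998, -0.063, -0.0, 0.0]
contact_force: [0.4, -1.2, 0.5]
width: 91.9
finger_force: 0.0
```

send_rows(commands=[[[0.01,0.035,0],-0.01],[[0.01,0.02,0],0],[[0,0,0],0],[[0,0,0],0]])

```text
t: 2.1
ee_pos: [506.8, 203.4, 255.0]
orientation: [0.998, -0.068, -0.001, 0.0]
contact_force: [-0.1, -0.1, 0.1]
width: 91.7
finger_force: 0.0
```

```bash
cat >> h.py <<'E'
from scipy.spatial.transform import Rotation as Ro
def wcam():
    s=state(); d=viewer.read_camera("wrist"); d["p"]=np.array(s["ee_pos"]); d["Rt"]=Ro.from_quat(s["orientation"]).as_matrix(); return d
def wray(d,uv):
    K=np.array(d["K"]);x=(uv[0]-K[0,2])/K[0,0];y=(uv[1]-K[1,2])/K[1,1];th=np.hypot(x,y)
    v=np.array([x/th*np.sin(th),y/th*np.sin(th),np.cos(th)]) if th>1e-9 else np.array([0,0,1.])
    H=np.array(d["hand_eye"]); return d["p"]+d["Rt"]@H[:3,3], d["Rt"]@H[:3,:3]@v
def wonz(d,uv,z):
    c,v=wray(d,uv); return c+v*(z-c[2])/v[2]
def wproj(d,X):
    H=np.array(d["hand_eye"]);q=d["Rt"].T@(np.array(X,float)-d["p"]);q=H[:3,:3].T@(q-H[:3,3])
    th=np.arctan2(np.hypot(q[0],q[1]),q[2]);r=np.hypot(q[0],q[1]);K=np.array(d["K"])
    return np.array([K[0,2]+K[0,0]*th*q[0]/r,K[1,2]+K[1,1]*th*q[1]/r])
E
python3 - <<'E'
from h import *
import pickle
d=wcam(); pickle.dump(d,open("w1.pkl","wb")); save(d,"w1.png")
print(state(),d["K"],d["hand_eye"],wproj(d,[513,206,151]))
E
```

```text
{'t': 2.15, 'joint_pos': array([ 1.59588929e-01,  7.31470751e-02,  1.65881537e+00, -4.16395262e-04,
        1.41070529e+00,  1.86702234e+00]), 'qd': array([-0.01473496, -0.01169085,  0.00625253,  0.00112105, -0.00033008,
        0.00173206]), 'effort': array([ 6.64123334e-01, -3.50738919e+01, -3.27249849e+01,  3.10240430e-02,
       -8.93601263e-02, -5.97853500e-06]), 'ee_pos': array([506.76900991, 202.88789668, 255.1906387 ]), 'orientation': array([ 9.97669303e-01, -6.82321789e-02, -4.77203714e-04,  3.21654265e-04]), 'contact_force': array([-0.62460516, -0.33213517, -0.15383497]), 'moment': array([ 0.08531294, -0.03788822, -0.02094084]), 'finger_force': 0.0, 'width': 91.98087719409317} [[371.64829954   0.         319.96469218]
 [  0.         371.64829954 243.04335473]
 [  0.           0.           1.        ]] [[ 1.67043929e-08 -9.65582133e-01 -2.60098336e-01  7.34057364e+01]
 [ 9.99999997e-01 -1.96878335e-05  7.31528118e-05  1.45856780e-01]
 [-7.57558208e-05 -2.60098336e-01  9.65582130e-01 -1.44527590e+02]
 [ 0.00000000e+00  0.00000000e+00  0.00000000e+00  1.00000000e+00]] [314.59987737 243.73792436]
```

View pics/w1.png

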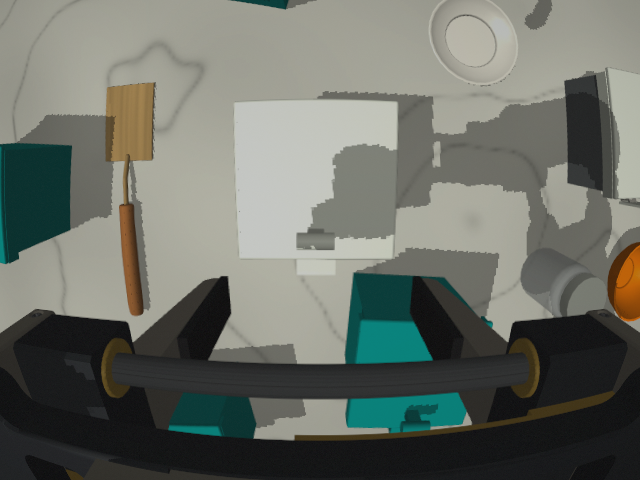

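The wrist view shows the tall lid squarely aligned with the jaws, with its T-knob bar at (297–334, 233–249), centre about (315.5,241). The front edge is level, so the yaw is good.

Run:
```python
from h import *
import pickle
d=pickle.load(open("w1.pkl","rb"))
for z in(151,157): print(z,wonz(d,(315.5,241),z),wonz(d,(297,241),z),wonz(d,(334,241),z))
for l in((235,101),(397,101),(393,258),(239,258)): print(wonz(d,l,131))
```

```text
151 [514.85921269 205.11091198 151.        ] [516.59441009 217.80410331 151.        ] [513.12830399 192.43125777 151.        ]
157 [516.42451422 204.82833775 157.        ] [518.11780174 217.21495293 157.        ] [514.73541181 192.45493272 157.        ]
[621.15802882 249.37717383 131.        ]
[605.08018214 133.71217943 131.        ]
[488.26541154 149.0582631  131.        ]
[504.24071073 266.26562217 131.        ]
```

send_rows(commands=[[[0.004,0.001,-0.02],0],[[0.004,0.001,-0.02],0],[[0,0,-0.02],0],[[0,0,-0.018],0],[[0,0,-0.009],0],[[0,0,0],0]])

```text
t: 2.75
ee_pos: [514.2, 204.5, 167.4]
orientation: [0.998, -0.069, -0.001, 0.0]
contact_force: [-0.8, 0.1, 0.3]
width: 92.4
finger_force: 0.0
```

send_rows(commands=[[[0,0,0],0],[[0,0,0],0],[[0,0,0],0],[[0,0,0],0],[[0,0,0],0],[[0,0,0],0],[[0,0,0],0],[[0,0,0],0]], fingers=1)

```text
t: 3.55
ee_pos: [515.2, 205.6, 168.5]
orientation: [0.998, -0.068, -0.0, 0.0]
contact_force: [0.1, -0.6, -0.3]
width: 30.1
finger_force: 0.0
```

send_rows(commands=[[[0,0,0],0],[[0,0,0],0],[[0,0,0],0],[[0,0,0],0]])

```text
t: 3.95
ee_pos: [515.2, 205.6, 168.6]
orientation: [0.998, -0.068, -0.0, -0.0]
contact_force: [0.5, 0.1, -0.4]
width: 25.6
finger_force: 30.0
```

send_rows(commands=[[[0,0,0.0005],0],[[0,0,0.0005],0],[[0,0,0.0005],0],[[0,0,0],0]])

```text
t: 4.35
ee_pos: [515.3, 205.6, 169.4]
orientation: [0.998, -0.068, 0.0, -0.0]
contact_force: [5.4, 1.1, -7.8]
width: 25.6
finger_force: 30.0
```

send_rows(commands=[[[0,0,0.0003],0],[[0,0,0],0]])

```text
t: 4.55
ee_pos: [515.3, 205.6, 169.4]
orientation: [0.998, -0.068, 0.0, -0.0]
contact_force: [5.5, 0.7, -10.9]
width: 25.2
finger_force: 30.0
```

send_rows(commands=[[[0,0,0],0],[[0,0,0],0],[[0,0,0],0],[[0,0,0],0],[[0,0,0],0]])

```text
t: 5.05
ee_pos: [515.3, 205.6, 169.4]
orientation: [0.998, -0.068, 0.0, -0.0]
contact_force: [5.9, 1.4, -9.5]
width: 25.6
finger_force: 30.0
```

The tall lid holds at about 10 N. Next I relax, release, and move to the low box.

send_rows(commands=[[[0,0,-0.0009],0],[[0,0,-0.0009],0],[[0,0,0],0]])

```text
t: 5.35
ee_pos: [515.3, 205.6, 169.1]
orientation: [0.998, -0.068, 0.0, 0.0]
contact_force: [1.5, -0.1, -0.3]
width: 25.5
finger_force: 30.0
```

send_rows(commands=[[[0,0,0],0],[[0,0,0],0],[[0,0,0],0],[[0,0,0],0],[[0,0,0.01],0],[[0,0,0.025],0],[[0,0,0.03],0],[[0,0,0.025],0]], fingers=-1)

```text
t: 6.15
ee_pos: [515.4, 205.7, 261.0]
orientation: [0.998, -0.068, 0.001, -0.0]
contact_force: [-0.5, -0.6, 0.4]
width: 87.4
finger_force: 0.0
```

send_rows(commands=[[[0,-0.048,-0.005],0.012],[[0,-0.048,-0.005],0.012],[[0,-0.048,-0.005],0.012],[[0,-0.048,-0.005],0.012],[[0,-0.048,-0.005],0.012],[[0,-0.048,-0.005],0.012],[[0,-0.048,-0.005],0.012],[[0,-0.048,0],0.007]])

```text
t: 6.95
ee_pos: [514.6, -180.2, 223.8]
orientation: [1.0, -0.022, -0.0, -0.0]
contact_force: [0.0, 1.0, 0.1]
width: 91.5
finger_force: 0.0
```

Run:
```python
from h import *
import pickle
d=wcam(); pickle.dump(d,open("w2.pkl","wb")); save(d,"w2.png")
s=state(); print(s["t"],s["ee_pos"],s["orientation"],s["width"],s["joint_pos"],wproj(d,[519.5,-183,111]),wproj(d,[520,-332,100]))
```

```text
7.0 [ 514.4833459  -187.26048266  224.30955182] [ 9.99686089e-01 -2.49119505e-02  3.00775253e-04  2.65082860e-03] 91.99873736164535 [-0.56750439  0.09757268  1.69449613 -0.00433848  1.34627317  1.05408022] [323.29963972 241.80120292] [506.74148267 229.84011119]
```

View pics/w2.png

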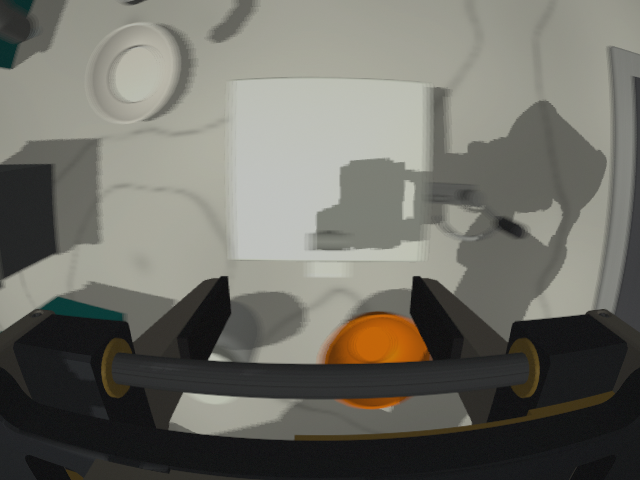

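The picture is motion-blurred. It shows the low lid's knob near (330,241) and the hook's peg near (511,227). I'll let the arm settle and take it again, zoomed.

send_rows(commands=[[[0,0,0],0],[[0,0,0],0],[[0,0,0],0]])

```text
t: 7.3
ee_pos: [515.4, -177.1, 224.0]
orientation: [1.0, -0.022, 0.0, -0.0]
contact_force: [0.1, 0.4, -0.7]
width: 92.0
finger_force: 0.0
```

Run:
```python
from h import *
import pickle
d=wcam(); pickle.dump(d,open("w2.pkl","wb")); save(d,"w2b.png",(220,70,550,290),2.4)
s=state(); print(s["t"],s["ee_pos"],s["orientation"],wproj(d,[519.5,-183,111]))
```

```text
7.35 [ 515.41938633 -176.95813695  223.89581974] [ 9.99766563e-01 -2.16054483e-02  1.42577670e-04 -6.47948707e-05] [327.67948968 242.63710456]
```

View pics/w2b.png

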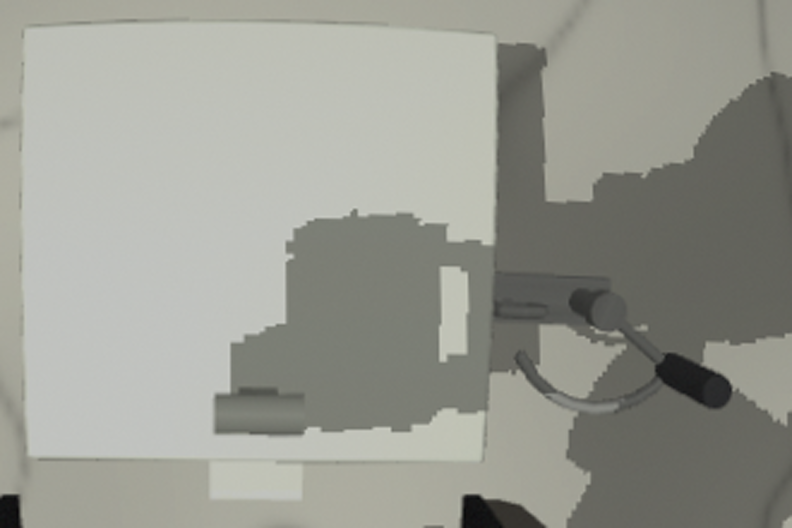

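The settled view shows the knob bar centre at about (328.3,242.5), where predicted. The peg top is at about (518,232.5), the pivot top at about (472,199), the hook tip at about (436.7,219), and the ring edge-on at about (437,199).

Run:
```python
from h import *
import pickle
d=pickle.load(open("w2.pkl","rb"))
c=lambda u,v:(220+(u+.5)/2.4-.5,70+(v+.5)/2.4-.5)
print("knob",wonz(d,c(260,414),111),wonz(d,c(260,414),114))
print("ends",wonz(d,c(215,414),111),wonz(d,c(304,414),111))
peg=wonz(d,c(716,390),114);tip=wonz(d,c(520,355),78);print("peg",peg,"tip",tip,"ring",wonz(d,c(522,310),89))
pv=wonz(d,c(605,310),85)
yaw=-.047;R=np.array([[np.cos(yaw),-np.sin(yaw)],[np.sin(yaw),np.cos(yaw)]])
P=np.array([569.5,-185])+R@[-20,-121]; print("pivot img",pv,"pred",P)
for q in(peg,tip): v=R.T@(q[:2]-P);print(np.hypot(*v),np.degrees(np.arctan2(v[1],v[0]))%360)
for l in((22,30),(496,36),(485,461),(28,457)): print(wonz(d,c(*l),91))
```

```text
knob [ 519.80683323 -183.27178029  111.        ] [ 520.60887322 -183.23997168  114.        ]
ends [ 520.39280407 -169.83517022  111.        ] [ 519.23369345 -196.43755824  111.        ]
peg [ 522.2547565  -331.90422096  114.        ] tip [ 528.03276843 -273.68675003   78.        ] ring [ 545.33401132 -270.55008803   89.        ]
pivot img [ 544.24870541 -302.18064107   85.        ] pred [ 543.83717947 -304.92672614]
34.548317006933765 234.03254026683535
35.01022015567813 119.52790661393648
[ 641.65613684 -114.50360472   91.        ]
[ 634.11783407 -262.79454191   91.        ]
[ 494.87649543 -258.43951523   91.        ]
[ 503.02776485 -105.88646122   91.        ]
```

send_rows(commands=[[[0.0025,-0.003,-0.02],0],[[0.002,-0.003,-0.02],0],[[0,0,-0.02],0],[[0,0,-0.02],0],[[0,0,-0.013],0],[[0,0,0],0]])

```text
t: 7.95
ee_pos: [518.6, -182.7, 128.7]
orientation: [1.0, -0.022, -0.002, -0.001]
contact_force: [0.1, 0.1, -0.6]
width: 91.7
finger_force: 0.0
```

send_rows(commands=[[[0,0,0],0],[[0,0,0],0],[[0,0,0],0],[[0,0,0],0],[[0,0,0],0],[[0,0,0],0],[[0,0,0],0],[[0,0,0],0]], fingers=1)

```text
t: 8.75
ee_pos: [519.7, -184.4, 130.6]
orientation: [1.0, -0.023, -0.0, -0.0]
contact_force: [-0.6, 0.4, 0.3]
width: 29.9
finger_force: 0.0
```

send_rows(commands=[[[0,0,0],0],[[0,0,0],0],[[0,0,0],0],[[0,0,0],0]])

```text
t: 9.15
ee_pos: [519.7, -182.6, 130.5]
orientation: [1.0, -0.023, -0.0, -0.002]
contact_force: [0.0, 6.4, 0.9]
width: 25.2
finger_force: 30.0
```

send_rows(commands=[[[0,0,0.0005],0],[[0,0,0.0005],0],[[0,0,0.0005],0],[[0,0,0],0]])

```text
t: 9.55
ee_pos: [520.0, -182.6, 131.5]
orientation: [1.0, -0.023, 0.0, -0.002]
contact_force: [2.8, 6.2, -1.2]
width: 25.6
finger_force: 30.0
```

send_rows(commands=[[[0,0.0008,0.0005],0],[[0,0.0007,0.0005],0],[[0,0,0.0005],0],[[0,0,0.0005],0],[[0,0,0],0],[[0,0,0],0]])

```text
t: 10.15
ee_pos: [520.7, -182.6, 134.2]
orientation: [1.0, -0.023, 0.001, -0.0]
contact_force: [6.1, 2.1, -4.3]
width: 25.2
finger_force: 30.0
```

send_rows(commands=[[[0.0005,0,0.0005],0],[[0.0005,0,0.0005],0],[[0.0005,0,0.0005],0],[[0.0005,0,0.0005],0],[[0,0,0],0],[[0,0,0],0]])

```text
t: 10.75
ee_pos: [521.3, -182.6, 135.9]
orientation: [1.0, -0.023, -0.0, -0.0]
contact_force: [2.1, 2.8, -2.7]
width: 25.2
finger_force: 30.0
```

The low lid lifts freely: it has risen 5 mm with no growing resistance, so it isn't caught. I press it straight down.

send_rows(commands=[[[-0.0003,0,-0.001],0],[[-0.0003,0,-0.001],0],[[-0.0003,0,-0.001],0],[[-0.0003,0,-0.001],0],[[-0.0003,0,-0.001],0],[[-0.0003,0,-0.001],0],[[0,0,0],0]])

```text
t: 11.45
ee_pos: [519.8, -182.6, 130.6]
orientation: [1.0, -0.023, -0.0, -0.0]
contact_force: [-1.5, 5.7, 3.0]
width: 25.5
finger_force: 30.0
```

send_rows(commands=[[[-0.0003,0,-0.001],0],[[-0.0003,0,-0.001],0],[[-0.0003,0,-0.001],0],[[0,0,0],0],[[0,0,0],0]])

```text
t: 11.95
ee_pos: [519.5, -182.6, 129.6]
orientation: [1.0, -0.022, 0.0, -0.0]
contact_force: [-4.4, 8.6, 13.9]
width: 24.7
finger_force: 30.0
```

send_rows(commands=[[[-0.0003,-0.0003,-0.001],0],[[-0.0003,-0.0003,-0.001],0],[[0,0,0],0],[[0,0,0],0]])

```text
t: 12.35
ee_pos: [518.4, -182.6, 125.5]
orientation: [1.0, -0.023, -0.0, -0.001]
contact_force: [-0.2, 6.5, -2.8]
width: 25.3
finger_force: 30.0
```

send_rows(commands=[[[-0.0003,0.0005,-0.001],0],[[-0.0003,0.0005,-0.001],0],[[-0.0002,0,-0.001],0],[[0,0,0],0],[[0,0,0],0]])

```text
t: 12.85
ee_pos: [518.2, -182.5, 124.0]
orientation: [1.0, -0.022, 0.001, 0.0]
contact_force: [-4.2, 7.3, 8.8]
width: 25.3
finger_force: 30.0
```

send_rows(commands=[[[0,0.0005,-0.0007],0],[[0,0,0],0],[[0,0,0],0]])

```text
t: 13.15
ee_pos: [518.2, -182.5, 124.0]
orientation: [1.0, -0.022, 0.001, 0.001]
contact_force: [-6.2, 6.2, 12.7]
width: 25.5
finger_force: 30.0
```

The lid is at a hard stop (124.0), so it's fully down. I relax and tug again.

send_rows(commands=[[[0.0005,0.0005,0.0007],0],[[0.0004,0.0005,0.0007],0],[[0,0,0.0007],0],[[0,0,0],0]])

```text
t: 13.55
ee_pos: [518.3, -182.3, 124.2]
orientation: [1.0, -0.023, -0.0, 0.001]
contact_force: [-6.1, -0.8, 4.8]
width: 25.0
finger_force: 30.0
```

send_rows(commands=[[[0,0,0.0005],0],[[0,0,0.0005],0],[[0,0,0.0005],0],[[0,0,0],0]])

```text
t: 13.95
ee_pos: [518.4, -182.2, 124.9]
orientation: [1.0, -0.023, 0.0, 0.001]
contact_force: [-3.5, -3.9, -0.1]
width: 25.7
finger_force: 30.0
```

send_rows(commands=[[[0,-0.0003,0.0005],0],[[0,0,0.0005],0],[[0,0,0.0005],0],[[0,0,0],0]])

```text
t: 14.35
ee_pos: [518.4, -182.2, 125.1]
orientation: [1.0, -0.023, 0.0, 0.001]
contact_force: [0.9, -6.5, -9.8]
width: 25.3
finger_force: 30.0
```

Caught: about 10 N with only 1 mm of rise. I hold this for more than half a second.

send_rows(commands=[[[0,0,0],0],[[0,0,0],0],[[0,0,0],0],[[0,0,0],0],[[0,0,0],0],[[0,0,0],0]])

```text
t: 14.95
ee_pos: [518.4, -182.2, 125.1]
orientation: [1.0, -0.023, 0.0, 0.001]
contact_force: [1.1, -7.1, -9.6]
width: 25.0
finger_force: 30.0
```

send_rows(commands=[[[0,0,-0.0007],0],[[0,0,-0.0007],0],[[0,0,-0.0004],0],[[0,0,0],0]])

```text
t: 15.35
ee_pos: [518.4, -182.2, 124.9]
orientation: [1.0, -0.023, -0.0, 0.001]
contact_force: [-5.1, -4.3, 0.5]
width: 25.3
finger_force: 30.0
```

Both lids hold. Now I release, lift, and go to the peg with the fingers part open.

send_rows(commands=[[[0,0,0],0],[[0,0,0],0],[[0,0,0],0],[[0,0,0],0],[[0,0,0.01],0],[[0,0,0.025],0],[[0,0,0.025],0]], fingers=-0.1)

```text
t: 16.05
ee_pos: [518.3, -181.0, 185.7]
orientation: [1.0, -0.023, -0.0, -0.0]
contact_force: [-0.5, -0.7, 0.4]
width: 50.6
finger_force: 0.0
```

send_rows(commands=[[[0.001,-0.04,0],0],[[0.001,-0.04,0],0],[[0.001,-0.04,0],0],[[0.001,-0.03,0],0],[[0,0,0],0],[[0,0,0],0],[[0,0,0],0]])

```text
t: 16.75
ee_pos: [522.7, -330.1, 184.9]
orientation: [1.0, -0.022, 0.0, -0.0]
contact_force: [0.6, 0.2, -0.6]
width: 50.3
finger_force: 0.0
```

Run:
```python
from h import *
d=wcam(); save(d,"w3.png",(220,170,420,290),4)
print(state()["ee_pos"],state()["width"],wproj(d,[522.3,-331.9,114]),wproj(d,[543.8,-304.9,85]))
```

```text
[ 522.68630571 -329.92643129  184.91034355] 50.39590040351986 [322.7122512  267.69441088] [281.14318007 225.21491151]
```

View pics/w3.png

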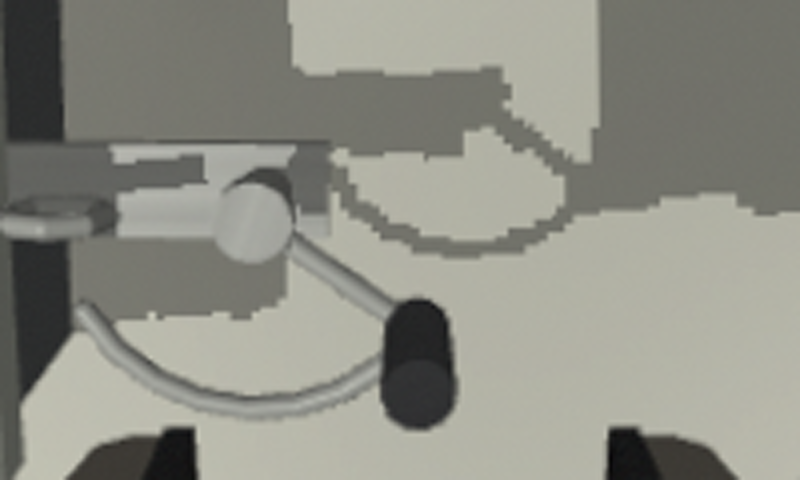

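The peg top is at (324.5,268.7), about 1 mm from the prediction, and sits between the jaws. I lower and grip it.

send_rows(commands=[[[-0.0005,-0.003,-0.02],0],[[0,0,-0.02],0],[[0,0,-0.02],0],[[0,0,-0.01],0],[[0,0,0],0],[[0,0,0],0]])

```text
t: 17.4
ee_pos: [522.5, -334.1, 115.5]
orientation: [1.0, -0.022, 0.0, 0.0]
contact_force: [-0.3, -0.1, -0.1]
width: 50.8
finger_force: 0.0
```

send_rows(commands=[[[0,0,0],0],[[0,0,0],0],[[0,0,0],0],[[0,0,0],0],[[0,0,0],0],[[0,0,0],0],[[0,0,0],0],[[0,0,0],0]], fingers=1)

```text
t: 18.2
ee_pos: [522.7, -333.5, 114.8]
orientation: [1.0, -0.023, 0.001, -0.001]
contact_force: [4.3, 3.9, 0.4]
width: 11.1
finger_force: 30.0
```

send_rows(commands=[[[-0.0023,0.0021,0],0],[[-0.0022,0.002,0],0],[[-0.0019,0.0024,0],0],[[-0.0019,0.0024,0],0],[[-0.0014,0.0027,0],0],[[-0.0014,0.0027,0],0],[[0,0,0],0]])

```text
t: 18.9
ee_pos: [510.8, -322.1, 115.0]
orientation: [1.0, -0.023, 0.0, 0.002]
contact_force: [1.8, -4.6, -2.7]
width: 11.3
finger_force: 30.0
```

send_rows(commands=[[[-0.001,0.0029,0],0],[[-0.0009,0.0029,0],0],[[-0.0005,0.003,0],0],[[-0.0004,0.0031,0],0],[[0,0,0],0],[[0,0,0],0]])

```text
t: 19.5
ee_pos: [505.5, -311.5, 115.0]
orientation: [1.0, -0.023, -0.003, 0.003]
contact_force: [-9.0, -8.3, 2.2]
width: 10.7
finger_force: 30.0
```

send_rows(commands=[[[-0.0012,0,0],0],[[-0.0012,0,0],0],[[0,0,0],0]])

```text
t: 19.8
ee_pos: [505.2, -311.1, 115.0]
orientation: [1.0, -0.023, 0.0, 0.003]
contact_force: [-1.1, -7.2, -2.7]
width: 11.2
finger_force: 30.0
```

Run:
```python
from h import *
d=wcam(); save(d,"w4.png",(200,170,400,310),4)
print(state()["ee_pos"],state()["contact_force"])
```

```text
[ 505.1893709  -311.13791939  114.9873687 ] [-1.05092997 -7.79188377 -3.21326908]
```

View pics/w4.png

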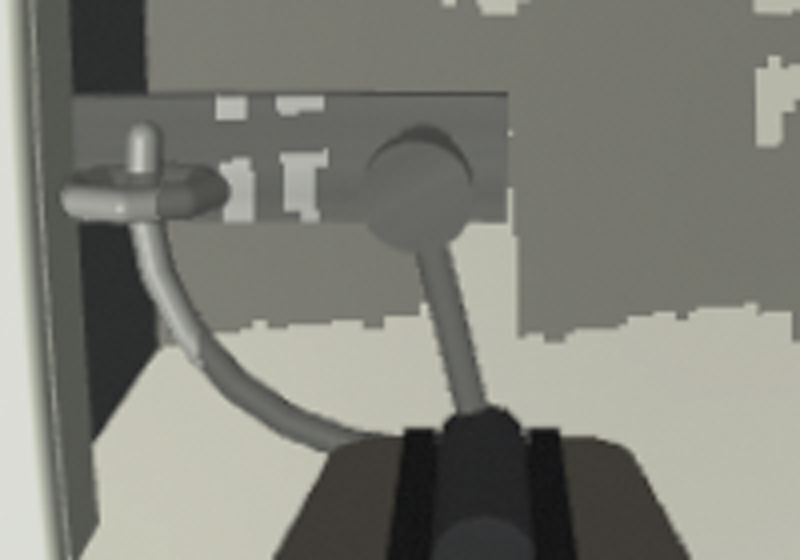

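The picture shows the tip already through the ring at about crop (145,130). I keep swinging to the stop.

send_rows(commands=[[[-0.0002,0.002,0],0],[[-0.0002,0.002,0],0],[[0,0.002,0],0],[[0,0.002,0],0],[[0,0,0],0],[[0,0,0],0]])

```text
t: 20.45
ee_pos: [503.5, -302.9, 114.9]
orientation: [1.0, -0.023, -0.002, 0.002]
contact_force: [-6.7, -6.4, 0.3]
width: 11.0
finger_force: 30.0
```

send_rows(commands=[[[0.0002,0.0015,0],0],[[0.0002,0.0015,0],0],[[0,0,0],0],[[0,0,0],0]])

```text
t: 20.85
ee_pos: [503.7, -299.8, 114.9]
orientation: [1.0, -0.023, -0.002, 0.002]
contact_force: [-7.0, -5.7, 0.4]
width: 11.1
finger_force: 30.0
```

send_rows(commands=[[[-0.001,0.001,0],0],[[-0.001,0.001,0],0],[[0,0,0],0],[[0,0,0],0]])

```text
t: 21.25
ee_pos: [503.3, -299.2, 115.0]
orientation: [1.0, -0.023, 0.0, 0.004]
contact_force: [0.7, -11.6, -4.6]
width: 10.9
finger_force: 30.0
```

send_rows(commands=[[[0,0.001,0],0],[[0,0.001,0],0],[[0,0,0],0],[[0,0,0],0]])

```text
t: 21.65
ee_pos: [503.4, -298.9, 115.1]
orientation: [1.0, -0.023, 0.001, 0.006]
contact_force: [1.7, -17.0, -8.8]
width: 11.0
finger_force: 30.0
```

It's at the stop: the force climbs with no motion. I relax, open slightly, since the lid edge is near, and lift away.

send_rows(commands=[[[0,-0.0015,0],0],[[0,-0.0015,0],0],[[0,0,0],0]])

```text
t: 21.95
ee_pos: [503.3, -299.4, 115.0]
orientation: [1.0, -0.023, 0.0, 0.003]
contact_force: [-0.6, -8.2, -2.7]
width: 11.3
finger_force: 30.0
```

send_rows(commands=[[[0,0,0],0],[[0,0,0],0],[[0,0,0],0],[[0,0,0],0]], fingers=0.45)

```text
t: 22.35
ee_pos: [503.6, -295.9, 114.6]
orientation: [1.0, -0.022, -0.0, -0.0]
contact_force: [0.1, 0.3, 0.2]
width: 25.1
finger_force: 0.0
```

send_rows(commands=[[[0,-0.002,0.005],0],[[0,0,0.02],0],[[0,0,0.04],0],[[0,0,0.04],0],[[-0.01,0,0.02],0],[[0,0,0],0],[[0,0,0],0],[[0,0,0],0]])

```text
t: 23.15
ee_pos: [493.1, -297.3, 237.5]
orientation: [1.0, -0.023, -0.001, -0.001]
contact_force: [0.0, 0.3, 0.1]
width: 25.0
finger_force: 0.0
```

Run:
```python
from h import *
d=wcam(); save(d,"w5.png",(160,70,460,280),2.6)
print(state()["t"],state()["ee_pos"],state()["contact_force"])
for a in(172.3,180): print(wproj(d,[543.8+35*np.cos(np.radians(a)),-304.9+35*np.sin(np.radians(a)),114]))
import pickle;pickle.dump(d,open("w5.pkl","wb"))
```

```text
23.2 [ 493.0863183  -297.29566004  237.41275438] [-0.76113914  0.1969271   0.18107545]
[323.01505956 223.08733769]
[329.38955555 223.23156736]
```

View pics/w5.png

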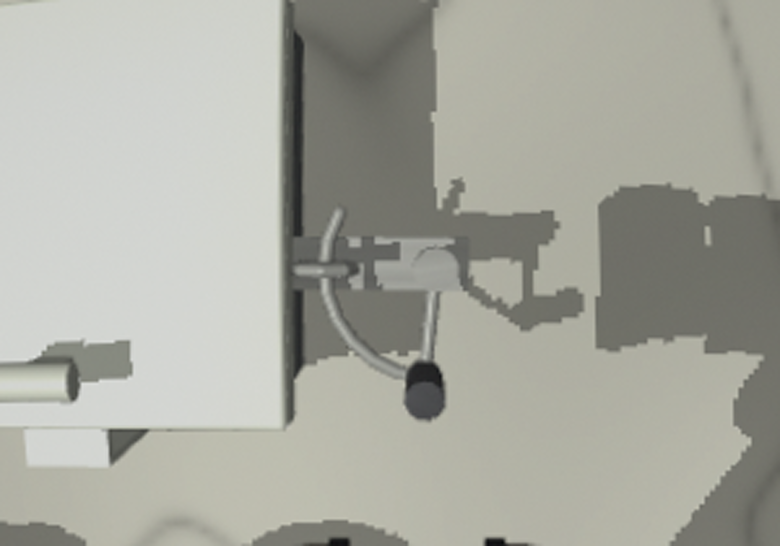

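The hook is through the ring, with the peg top at (323.5,223.8) against (323.0,223.1) predicted for the stop. The lid is down and the gripper is clear, so I hand the job in.

```bash
python3 -c "
from h import *
print(sign_off())"
```

```text
the job is handed in; nothing more can be done
None
```

Job handed in at about 23 s: the tall lid held at about 10 N, the low lid gave, was pressed until it snapped and then held at about 10 N, and the hook is through the ring to its stop, with the jar, bowl, saucer and spatula not touched by any move.

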